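Stand the jar in its cup holder and screw its lid on

ROBOT

A 6-joint arm with a two-finger parallel gripper is mounted at the origin on the work surface. World frame = base frame: x ahead of the robot, y to its left, z up, the work surface at z = 0. Lengths are in m, angles in rad, forces in N, time in s.
With the tool pointing down it reaches from about 0.35 to 0.8 m from the base axis. Payload 7.3 kg.
Tool frame: the origin (TCP) lies between the finger pads; the fingertips stand 25 mm ahead of it and the grasp point (between the pads) lies 6 mm ahead of it (r.tip_extent is the distance from the TCP to the fingertips, in m); z points along the fingers, y is the direction in which the jaws open and shut (so a half turn about z gives the same grasp; the last joint's range is limited). The gripper opens to 85 mm and grips with 20 to 120 N. Pads are 22 mm wide; open, the fingers measure 114 mm over their backs; the gripper's body (76 mm by 85 mm) begins 54 mm behind the grasp point. The pads swing forward as they close: fully open they stand 13 mm farther back than shut.
Start: joints at [1.17, 0.342, 1.524, -0, 1.275, -0.146], TCP at [0.132, 0.508, 0.256] pointing down, gripper open.
Joint ranges: [-2.53, 2.53], [-0.77, 2.02], [0.04, 2.7], [-1, 4.14], [0.28, 2.66], [-3.11, 3.11]. Speed limits (rad/s): [2.57, 2.57, 3.14, 3.14, 3.14, 3.14].

INTERFACE

Orientations are given as a unit quaternion [x, y, z, w].
In Python, from workcell import r, command_gripper, optics gives the robot as it stands. The module is installed in compiled form; this text tells all that it offers. Calls block until the motion is done:
- r.reach(position, orientation): joint-space move of the TCP to a pose.
- r.move_straight(position, orientation=None, speed=0.15, max_force=None): straight line of the TCP; orientation=None keeps the orientation; speed is the mean speed in m/s. With max_force (N) it stops when the force on the tool has changed by that much, and returns True; else False.
- r.movej(angles): joint-space move.
- command_gripper(opening, force=None): finger opening in m; force is the grip in N (None keeps the last); returns when the fingers have stopped.
- r.hold(seconds).
- r.solve_ik(position, orientation): joint angles nearest the present ones, or None.
- r.read_state(): the state.
- optics.get_image(name): name is "scene" or "top" or "wrist"; returns (picture, depth): 480x640x3 uint8, red, green, blue; 480x640 float32, m along the optical axis (not along the pixel's ray), 0 where there is no reading.
- optics.camera_model(name): a dict with "K" (3x3 intrinsics, pixels), "R" (3x3) and "t" (3): a world point X has camera coordinates R X + t; the wrist camera has in their place "tool_from_camera" (4x4, takes a point from camera to tool coordinates, whose origin is the TCP and whose axes are the flange's). Camera axes: x right, y down, z forward; pixel columns grow to the right and rows downward; lengths in m; the calibration is good to about 2 mm. A picture is of the moment at which its call begins: read the wrist's pose just before it. camera_model takes no time and is no camera call.
A pose or a line that the arm cannot do raises r.PlanningError and nothing moves.
- r.finish_job(): hands the job in, once; it reports no verdict.
The state is a dict: "time_s": time; "joint_positions": joint angles; "dq": joint speeds; "tau": joint torques, N m; "eef_pos": TCP position; "eef_rot": TCP orientation; "contact_force": force on the tool from outside, world axes, zero at the start; "torque": the same for the moment, N m; "grip_width": finger opening in m.
Only numpy, scipy, OpenCV 4.12 (cv2) and the standard library are available. Lean on these libraries where they do the work, as an engineer would, in place of code of your own. Each camera call takes 0.05 s, during which the arm holds its last target. There are 200 camera calls.

TASK

Stand the open glass jar upright in the conical cup holder so that it settles fully home, and then screw its grey lid on: seat it level on the mouth, catch the thread (turning it back a little until it drops helps) and tighten it clockwise until it stops. Leave everything else where it is.

Things in the scene. Friction and masses are not known exactly. Their poses are not given: they have to be found in the camera images.
- jar_mid (a point): round clear-glass jar with white soaps in it, loose, upright, open. Point on its axis half-way up, 49 mm above its underside; z up. 98 mm tall, about 0.46 kg. From below: foot 0-36 mm, tapering from 48 to 62 mm across; straight band 62 mm across, 36-70 mm; threaded neck. Grip the band from above, about 60 mm above the underside, to keep the fingers clear of the holder.
- jar_mouth (a point): centre of the jar's open mouth, on the rim, 98 mm above its underside. Neck 51 mm across, rim bevelled; the right-hand outside thread is 60 mm across, with four starts (lead 30 mm a turn), tightened clockwise seen from above.
- jar_start (a point): one of the jar's four blunt thread starts: 28 mm off the axis, 5 mm below the rim, 65 degrees anticlockwise (seen from above) of the jar's x axis; the others follow every 90 degrees. From its start each thread runs 90 degrees clockwise and down.
- lid_grip (a point): grey plastic screw lid, loose, lying mouth down: 68 mm across, about 0.085 kg, flat top 20.4 mm above its underside. Across the top an upright bar grip 52 mm long, 12 mm wide, 22 mm high. Point at the bar's centre, 31.4 mm above the lid's underside; x along the bar, z up. Screwed home, this point is 64 mm above jar_mid and the bar lies along the jar's x or y axis, within some degrees.
- lid_lug (a point): one of four 9 mm wide lugs inside the lid's skirt, 29 mm off the axis, 3 mm above the lid's lower edge, below one end of the bar; the others every 90 degrees. The lid fits with 1.5 mm play all round. Set on the jar, it rests with its lugs on the threads. Turned back (anticlockwise) under a quarter turn, the lugs drop about 6 mm off the starts once 10 degrees past them.
- lid_top (a point): centre of the lid's flat top, at the foot of the bar. From the drop, the lid turns about 75 degrees clockwise, drawn down by the thread, until tight. Turn it by gripping the bar, or with jaws a few mm wider than the bar that only push its sides, so the lid follows the thread by itself; no push down is needed. It turns easily until it is tight.
- holder_rim (a point): conical steel cup holder, rubber lined, its round base (80 mm across) screwed to the washstand top; it does not move. Point on its axis at the rim, 43 mm above the top. Rim 70 mm across outside, 61 mm inside; the cone matches the jar's foot. With the jar home its underside is 9 mm above the washstand top, jar_mid 15 mm above the rim; the cone then holds it against turning up to about 0.3 N m.
- saucer: shallow round steel soap saucer, 114 mm across, with a white bar of soap in it, 28 mm high in all; loose, stays where it is. Origin at the centre of its underside.
- hair_clip: red plastic claw hair clip, 72 mm long, 38 mm wide, 33 mm high; loose, stays where it is. Origin at the centre of its underside.
- brush_stand: black plastic shaving brush stand with a shaving brush hung in it, round foot 68 mm across, 155 mm high; loose, stays where it is. Origin at the centre of its underside.
- toothbrush_holder: white ceramic toothbrush holder with two toothbrushes, 74 mm across, 190 mm high in all; loose, stays where it is. Origin at the centre of its underside.
- cream_pot: small closed white cream pot with aluminium cap, 53 mm across, 39 mm high; loose, stays where it is. Origin at the centre of its underside.
- comb: flat grey comb, 150 mm by 32 mm, 6 mm thick; loose, stays where it is. Origin at the centre of its underside.
- nail_brush: wooden nail brush, bristles down, 85 mm by 36 mm, 28 mm high; loose, stays where it is. Origin at the centre of its underside.
- tumbler: empty drinking glass, 72 mm across, 100 mm high; loose, stays where it is. Origin at the centre of its underside.
There are look-alikes about, which are no part of the job. What is shaped like the part that bears lid_grip but turquoise is not meant. What is shaped like the part that bears jar_mid but green is not meant.

How it is judged:
On the way, in this order (a step that is already met when the one before it is completed fails the run):
1. the jar stands fully home and centred in the conical holder (horizontal distance between jar_mid and holder_rim below 0.003 m and z of jar_mid in the frame of holder_rim between 0.01 and 0.0175 m and angle between jar_mid's own z axis and vertical below 0.05 rad), for 0.2 s.
2. the lid sits level on the mouth of the nested jar (all of step 1 and horizontal distance between lid_grip and jar_mid below 0.0045 m and z of lid_grip in the frame of jar_mid between 0.06 and 0.078 m and angle between lid_grip's own z axis and vertical below 0.08 rad), for 0.1 s.
At the end, for the whole second after the job is handed in: The jar stands upright, home and centred in the holder (3 mm, 0.05 rad, at most 2.5 mm high); its lid is on, centred (4 mm), level (0.05 rad), drawn down to within 1.8 mm of home and turned to within 0.19 rad of tight (bar along the jar's x or y axis) (all of step 1 and z of lid_grip in the frame of jar_mid between 0.0615 and 0.0658 m and horizontal distance between lid_grip and jar_mid below 0.004 m and angle between lid_grip's own z axis and vertical below 0.05 rad and (angle between the x axis of lid_grip and the x axis of jar_mid, either way round below 0.19 rad or angle between the x axis of lid_grip and the y axis of jar_mid, either way round below 0.19 rad)); the robot touches nothing.
It fails at once if one of the other things is shifted by more than 30 mm (distance of any of saucer, hair_clip, brush_stand, toothbrush_holder, cream_pot, comb, nail_brush, tumbler from where it was at the start of the episode above 0.03 m).
It fails at once if the glass jar is tipped over (angle between jar_mid's own z axis and vertical above 0.6 rad).
It also fails if it takes over 54 s, if anything falls off the work surface, if the arm or the gripper's body presses on something with over 40 N, if the wrist force passes 120 N, or if a joint passes its speed limit or range.

## Working session

There is one attempt and no reset: what is moved stays moved. The work goes in short steps, each a Python script; the robot and the scene stay as the last script left them, time stands still between calls to the robot, and variables do not carry over. Pictures are saved under pics/ and viewed, about 8 in all and at most 12, crops included, and the job is handed in when it is done.

```bash
mkdir -p pics
cat > h.py <<'E'
import numpy as np, cv2
from workcell import r, command_gripper, optics
from scipy.spatial.transform import Rotation as Ro
def save(n,im): cv2.imwrite('pics/'+n+'.png',cv2.cvtColor(im,cv2.COLOR_RGB2BGR))
def world(cam,u,v,d=None,z=None,st=None):
    m=optics.camera_model(cam); ray=np.linalg.inv(m['K'])@np.array([u,v,1.])
    if cam=='wrist':
        T=np.eye(4);T[:3,:3]=Ro.from_quat(st['eef_rot']).as_matrix();T[:3,3]=st['eef_pos'];T=T@m['tool_from_camera'];A=T[:3,:3];c=T[:3,3]
    else: A=m['R'].T;c=-A@m['t']
    w=A@ray
    return c+w*(d if z is None else (z-c[2])/w[2])
def q(yaw): # tool down, jaw axis y at angle yaw
    y=np.array([np.cos(yaw),np.sin(yaw),0]);z=np.array([0,0,-1.]);x=np.cross(y,z)
    return Ro.from_matrix(np.c_[x,y,z]).as_quat()
E
python3 - <<'E'
from h import *
print(r.read_state()); 
for n in ('scene','top'):
    p,d=optics.get_image(n); save(n,p); np.savez('pics/'+n,p=p,d=d); print(n,optics.camera_model(n))
E
```

```text
{'time_s': 0.0, 'joint_positions': array([ 1.16997106e+00,  3.42707901e-01,  1.52502075e+00, -3.41440956e-05,
        1.27536676e+00, -1.45990694e-01]), 'dq': array([ 2.36850704e-04,  3.40038107e-04,  1.56060943e-03, -1.04040682e-03,
       -6.52859734e-04,  9.02685044e-06]), 'tau': array([-3.79114108e-04, -4.33688557e+01, -2.46004075e+01, -2.84986700e-04,
        8.01562623e-03,  2.09448825e-05]), 'eef_pos': array([0.13218707, 0.5077176 , 0.25563231]), 'eef_rot': array([ 1.27067816e-01,  9.91893747e-01, -7.27875721e-04, -1.87160043e-04]), 'contact_force': array([-0.00094495,  0.67551952,  0.7770024 ]), 'torque': array([0.00447013, 0.01095223, 0.00659478]), 'grip_width': 0.0856130319087715}
scene {'K': array([[560.43879718,   0.        , 319.3585116 ],
       [  0.        , 560.43879718, 243.08575995],
       [  0.        ,   0.        ,   1.        ]]), 'R': array([[ 0.74962328,  0.66173957,  0.01287156],
       [ 0.5722932 , -0.63828331, -0.51485426],
       [-0.33248373,  0.39331305, -0.85718109]]), 't': array([-0.4342735 , -0.29276365,  1.50879965])}
top {'K': array([[549.95173289,   0.        , 314.36944814],
       [  0.        , 549.95173289, 243.01113595],
       [  0.        ,   0.        ,   1.        ]]), 'R': array([[ 0.01777526, -0.99971304, -0.01605833],
       [-0.98932798, -0.01526302, -0.14490409],
       [ 0.14461741,  0.01846266, -0.98931539]]), 't': array([0.01759626, 0.57302495, 1.13451899])}
```

View pics/scene.png

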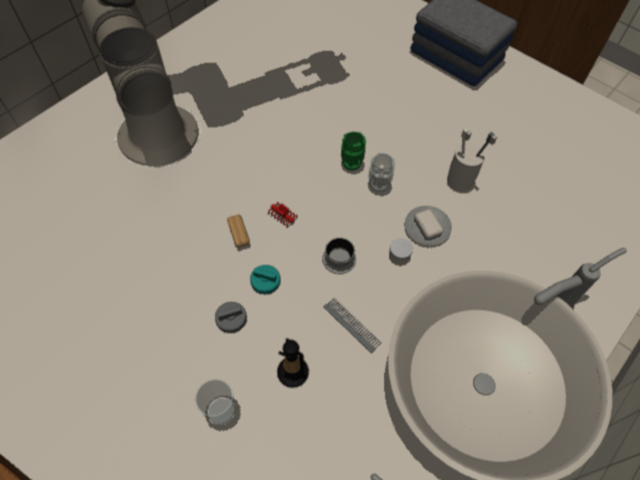

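View pics/top.png

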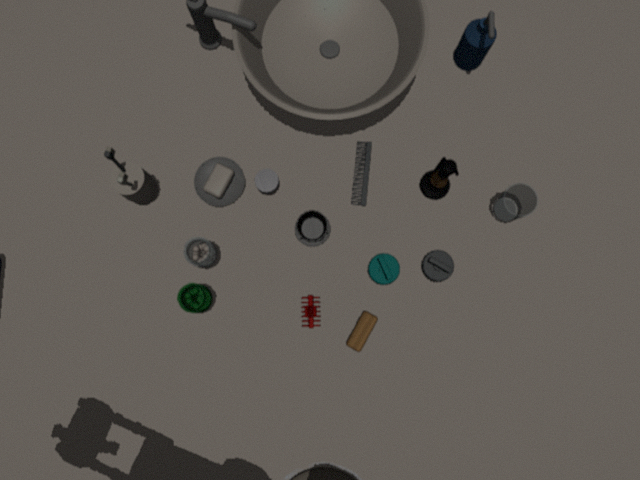

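The meant jar is the clear one at scene (381,172) / top (201,252); green (353,150)/(196,298) is the look-alike. The meant lid is the grey one at scene (231,316) / top (437,265); turquoise (265,278)/(384,268) is not. The holder is at scene (340,254) / top (312,228). I'll confirm these with wrist views.

Run:
```python
from h import *
print(optics.camera_model('wrist'))
P={'jar':((201,252),(381,172),.05),'green':((196,298),(353,150),.05),'lid':((437,265),(231,316),.02),'hold':((312,228),(340,254),.03),'cream':((266,181),(401,250),.02),'tb':((131,182),(464,168),.05),'brush':((435,185),(292,370),.05),'tumbler':((505,207),(220,408),.05),'turq':((384,268),(265,278),.02)}
W={}
for k,(a,b,z) in P.items():
    W[k]=world('top',*a,z=z); print(k,W[k].round(3),world('scene',*b,z=z).round(3))
ims=[]
for k,h in (('jar',.3),('hold',.25),('lid',.25)):
    T=optics.camera_model('wrist')['tool_from_camera']
    yaw=np.arctan2(W[k][1],W[k][0])+np.pi/2
    Q=q(yaw); off=Ro.from_quat(Q).as_matrix()@T[:3,3]
    pos=np.array([W[k][0]-off[0],W[k][1]-off[1],h])
    for yy in (yaw,yaw-np.pi):
        off=Ro.from_quat(q(yy)).as_matrix()@T[:3,3]
        pos=np.array([W[k][0]-off[0],W[k][1]-off[1],h])
        s=r.solve_ik(pos,q(yy)); print(k,yy,pos,s)
```

```text
{'K': array([[333.88646464,   0.        , 313.82101886],
       [  0.        , 333.88646464, 240.61188692],
       [  0.        ,   0.        ,   1.        ]]), 'tool_from_camera': array([[-2.13451415e-04, -9.55516093e-01, -2.94938893e-01,
         7.70734292e-02],
       [ 9.99999932e-01, -2.92832640e-04,  2.24978465e-04,
         8.13237975e-06],
       [-3.01338279e-04, -2.94938825e-01,  9.55516090e-01,
        -1.16243408e-01],
       [ 0.00000000e+00,  0.00000000e+00,  0.00000000e+00,
         1.00000000e+00]])}
jar [0.548 0.268 0.05 ] [0.547 0.267 0.05 ]
green [0.451 0.274 0.05 ] [0.45  0.275 0.05 ]
lid [ 0.532 -0.238  0.02 ] [ 0.536 -0.242  0.02 ]
hold [0.607 0.033 0.03 ] [0.616 0.03  0.03 ]
cream [0.713 0.137 0.02 ] [0.712 0.138 0.02 ]
tb [0.699 0.427 0.05 ] [0.693 0.416 0.05 ]
brush [ 0.701 -0.23   0.05 ] [ 0.725 -0.249  0.05 ]
tumbler [ 0.655 -0.378  0.05 ] [ 0.672 -0.397  0.05 ]
turq [ 0.524 -0.124  0.02 ] [ 0.527 -0.126  0.02 ]
jar 2.024840177135312 [0.61770312 0.30146238 0.3       ] [ 3.42648764e-01  6.41108494e-01  9.12806501e-01 -4.44089210e-16
  1.58767766e+00 -1.68219141e+00]
jar -1.1167524764544812 [0.47916716 0.23386769 0.3       ] [ 3.10276624e-01  3.26957290e-01  1.42404487e+00 -4.44089210e-16
  1.39059049e+00  1.42702910e+00]
hold 1.6251849657376152 [0.68418408 0.03724043 0.25      ] [-5.73563767e-02  6.54764270e-01  1.02072301e+00 -4.44089210e-16
  1.46610538e+00 -1.68254134e+00]
hold -1.516407687852178 [0.53026427 0.02887697 0.25      ] [-8.99629352e-02  3.58196503e-01  1.51796361e+00 -4.44089210e-16
  1.26543254e+00  1.42644475e+00]
lid 1.149985206439134 [ 0.60231303 -0.26957156  0.25      ] [-5.36861210e-01  6.02201937e-01  1.11547389e+00 -4.44089210e-16
  1.42391683e+00 -1.68684642e+00]
lid -1.991607447150659 [ 0.46162091 -0.20658758  0.25      ] [-5.72441559e-01  3.12173311e-01  1.58611562e+00 -4.44089210e-16
  1.24330372e+00  1.41916589e+00]
```

Run:
```python
from h import *
out=[]
for k,p,h in (('lid',(.532,-.238),.2),('hold',(.608,.033),.2),('jar',(.548,.268),.26)):
    y=-np.pi/2
    r.reach([*p,h],q(y)); r.hold(.2); st=r.read_state(); im,d=optics.get_image('wrist')
    np.savez('pics/w_'+k,p=im,d=d,eef_pos=st['eef_pos'],eef_rot=st['eef_rot'])
    print(k,st['time_s'],st['eef_pos'],st['joint_positions'].round(2))
    out.append(cv2.resize(im,(400,300)))
out.append(np.zeros_like(out[0]))
save('mont',np.vstack([np.hstack(out[:2]),np.hstack(out[2:])]))
```

```text
lid 3.275 [ 0.53219724 -0.23753736  0.20005643] [-0.55  0.49  1.44  0.    1.2   1.02]
hold 4.6167 [0.60803512 0.0314956  0.2000276 ] [-0.07  0.54  1.36 -0.    1.24  1.5 ]
jar 5.85 [0.54859736 0.26652262 0.25951744] [ 0.33  0.5   1.27 -0.    1.38  1.9 ]
```

View pics/mont.png

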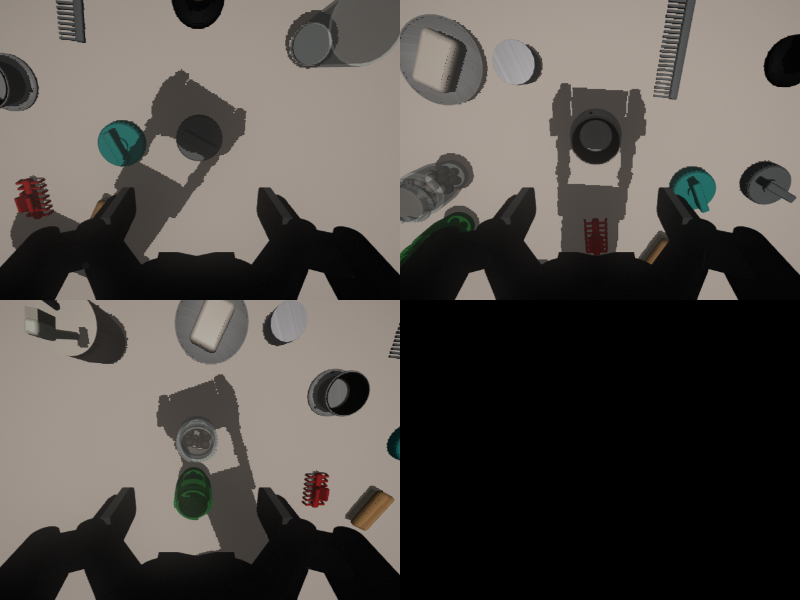

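Wrist views show the clear jar at wrist px (315,224), the holder at (312,219), and the grey lid at (318,219) in shadow. All three match their descriptions. Refining with depth and an enlarged crop.

```bash
cat >> h.py <<'E'
def cloud(im,d,st,box):
    m=optics.camera_model('wrist'); u0,v0,u1,v1=box
    vv,uu=np.mgrid[v0:v1,u0:u1]; dd=d[v0:v1,u0:u1]
    ray=np.linalg.inv(m['K'])@np.stack([uu.ravel(),vv.ravel(),np.ones(uu.size)])
    T=np.eye(4);T[:3,:3]=Ro.from_quat(st['eef_rot']).as_matrix();T[:3,3]=st['eef_pos'];T=T@m['tool_from_camera']
    X=(T[:3,:3]@(ray*dd.ravel())).T+T[:3,3]
    return X,(dd.ravel()>0),np.c_[uu.ravel(),vv.ravel()]
def circ(P):
    for _ in range(4):
        A=np.c_[2*P,np.ones(len(P))];s=np.linalg.lstsq(A,(P**2).sum(1),rcond=None)[0];R=np.sqrt(s[2]+s[:2]@s[:2])
        e=abs(np.linalg.norm(P-s[:2],axis=1)-R); P=P[e<=max(2.5*np.median(e),1e-4)]
    return s[:2],R,len(P)
E
python3 - <<'E'
from h import *
o=[]
for k,c in (('lid',(318,219)),('hold',(312,219)),('jar',(315,224))):
    f=np.load(f'pics/w_{k}.npz'); b=(c[0]-55,c[1]-60,c[0]+55,c[1]+60)
    X,ok,uv=cloud(f['p'],f['d'],f,b); X=X[ok]
    h,e=np.histogram(X[:,2],np.arange(-.006,.11,.004)); print(k,ok.mean(),[(round(a,3),int(n)) for a,n in zip(e,h) if n>10])
    if k=='lid':
        t=X[(X[:,2]>.013)&(X[:,2]<.03)]; bb=X[X[:,2]>.036]
        hull=cv2.convexHull((X[X[:,2]>.015][:,:2]*1e4).astype(np.float32)); print('disc',np.array(cv2.minEnclosingCircle(hull)[0])/1e4,cv2.minEnclosingCircle(hull)[1]/1e4)
        print('bar',cv2.minAreaRect((bb[:,:2]*1e4).astype(np.float32)), bb.mean(0))
    if k=='hold':
        t=X[(X[:,2]>.039)&(X[:,2]<.047)]; print('rim',circ(t[:,:2]),t[:,2].mean())
        print(cv2.minEnclosingCircle((t[:,:2]*1e4).astype(np.float32)))
        t=X[(X[:,2]<.02)&(X[:,2]>.003)]
    if k=='jar':
        t=X[X[:,2]>.09]; print('rim',circ(t[:,:2]),t[:,2].mean(),cv2.minEnclosingCircle((t[:,:2]*1e4).astype(np.float32)))
        t=X[(X[:,2]>.03)];print(cv2.minEnclosingCircle((t[:,:2]*1e4).astype(np.float32)))
    crop=f['p'][b[1]:b[3],b[0]:b[2]]; crop=np.clip(255*(crop/255.)**.5,0,255).astype(np.uint8)
    o.append(cv2.resize(crop,None,fx=2.4,fy=2.4,interpolation=cv2.INTER_CUBIC))
save('crops',np.hstack(o))
E
```

```text
lid 0.9965151515151515 [(np.float64(-0.006), 1599), (np.float64(-0.002), 7252), (np.float64(0.002), 36), (np.float64(0.006), 31), (np.float64(0.01), 49), (np.float64(0.014), 442), (np.float64(0.018), 2611), (np.float64(0.022), 148), (np.float64(0.026), 48), (np.float64(0.03), 59), (np.float64(0.034), 57), (np.float64(0.038), 763), (np.float64(0.042), 59)]
disc [ 0.53100908 -0.24102415] 0.0347156494140625
bar ((5307.54541015625, -2409.92333984375), (519.9833374023438, 124.07691192626953), 60.894187927246094) [ 0.53156464 -0.24065832  0.04070255]
hold 0.9956060606060606 [(np.float64(-0.006), 1317), (np.float64(-0.002), 6023), (np.float64(0.002), 2711), (np.float64(0.006), 243), (np.float64(0.01), 155), (np.float64(0.014), 188), (np.float64(0.018), 207), (np.float64(0.022), 232), (np.float64(0.026), 242), (np.float64(0.03), 250), (np.float64(0.034), 261), (np.float64(0.038), 920), (np.float64(0.042), 393)]
rim (array([0.61032664, 0.03314246]), np.float64(0.03205226915436223), 1236) 0.04146648184833394
((6098.78662109375, 330.56292724609375), 345.7789306640625)
jar 0.9954545454545455 [(n
[... 170 characters left out ...]
), 68), (np.float64(0.022), 28), (np.float64(0.026), 79), (np.float64(0.03), 110), (np.float64(0.034), 144), (np.float64(0.038), 166), (np.float64(0.042), 255), (np.float64(0.046), 140), (np.float64(0.05), 227), (np.float64(0.054), 426), (np.float64(0.058), 105), (np.float64(0.062), 79), (np.float64(0.066), 352), (np.float64(0.07), 172), (np.float64(0.074), 73), (np.float64(0.078), 89), (np.float64(0.082), 126), (np.float64(0.086), 539), (np.float64(0.09), 528), (np.float64(0.094), 616)]
rim (array([0.54569403, 0.26608313]), np.float64(0.025304703395316454), 1151) 0.0941613002430201 ((5452.2724609375, 2661.9072265625), 301.4119873046875)
((5197.7880859375, 2710.853515625), 569.1329956054688)
```

View pics/crops.png

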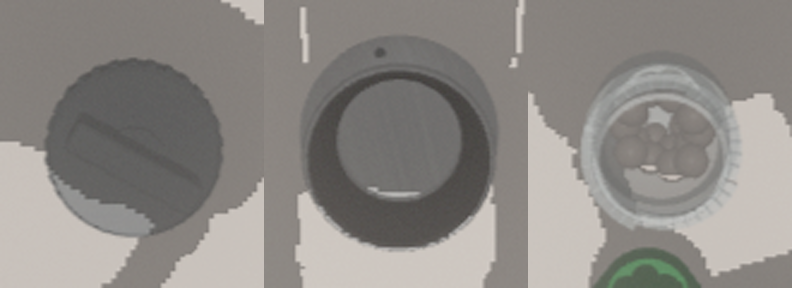

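Run:
```python
from h import *
Q=q(-np.pi/2); J=np.array([.5457,.2661]); H=np.array([.6101,.0331])
print(r.tip_extent)
r.reach([*J,.15],Q); r.move_straight([*J,.064],speed=.15); command_gripper(.05,60)
s=r.read_state(); print(s['time_s'],s['eef_pos'],s['grip_width'],s['contact_force'])
r.move_straight([*J,.17],speed=.2); print(r.read_state()['contact_force'],r.read_state()['grip_width'])
r.move_straight([*H,.17],speed=.25); r.move_straight([*H,.09],speed=.15)
print(r.move_straight([*H,.0725],speed=.05,max_force=12))
s=r.read_state(); print(s['time_s'],s['eef_pos'],s['grip_width'],s['contact_force'],s['torque'])
```

```text
0.025
7.5 [0.5465928  0.26619729 0.0658628 ] 0.0603979249946601 [-1.37882227 -1.1573569   5.84315243]
[ 0.49712574 -0.48347476 -4.02656094] 0.05996473036826711
True
10.3667 [0.61112682 0.03243757 0.07358269] 0.06050293456161726 [-0.0344498  -0.35438191  3.15244929] [ 0.10918858  0.03003085 -0.07751641]
```

Run:
```python
from h import *
Q=q(-np.pi/2)
command_gripper(.085,60); r.hold(.3)
p=r.read_state()['eef_pos']; r.move_straight([p[0],p[1],.24],speed=.2); r.hold(.2)
st=r.read_state(); im,d=optics.get_image('wrist'); np.savez('pics/w_n',p=im,d=d,eef_pos=st['eef_pos'],eef_rot=st['eef_rot'])
X,ok,uv=cloud(im,d,st,(240,120,400,310)); g=ok
t=X[g&(X[:,2]>.09)&(X[:,2]<.115)]; t=t[abs(t[:,0]-.61)<.05]
h,e=np.histogram(t[:,2],np.arange(.09,.116,.002)); print(h)
for z0 in(.09,.098,.101): tt=t[t[:,2]>z0]; print(circ(tt[:,:2]),tt[:,2].mean())
# tilt from rim plane
tt=t[t[:,2]>.1]; A=np.c_[tt[:,:2]-tt[:,:2].mean(0),np.ones(len(tt))]; print(np.linalg.lstsq(A,tt[:,2],rcond=None)[0])
print(st['time_s'],st['eef_pos'])
t,_=optics.get_image('scene'); c=np.vstack([cv2.resize(t[180:290,280:400],(480,440),interpolation=cv2.INTER_CUBIC)])
w=cv2.resize(im[140:290,240:400],(470,440),interpolation=cv2.INTER_CUBIC)
c=np.hstack([c,w]); c=cv2.resize(c,(800,370)); save('nest',(255*(c/255.)**.6).astype(np.uint8))
```

```text
[ 53  83 269 341 380 324 209 544  31   0   0   0   0]
(array([0.61077888, 0.03325376]), np.float64(0.025713582097907663), 2234) 0.10004536322229216
(array([0.61044667, 0.03325084]), np.float64(0.02530071179599722), 1485) 0.10232908957286872
(array([0.61041009, 0.03323878]), np.float64(0.02369036594146331), 821) 0.10404121517632167
[0.00420061 0.00138812 0.10347486]
12.225 [0.60990319 0.03255091 0.23871452]
```

View pics/nest.png

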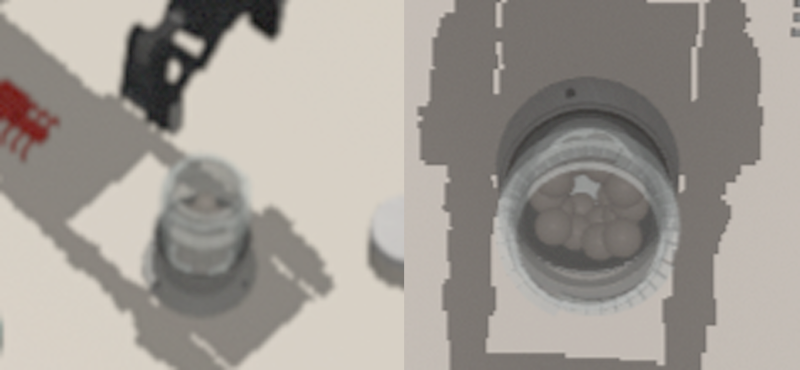

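The jar is upright and home: rim z is about 0.105 measured (with the −1.5 mm bias seen elsewhere) and the centre is within 0.4 mm of the holder. Next I take a view from the opposite side to find the camera bias, then grip the lid.

```bash
cat >> h.py <<'E'
def jarrim(box):
    st=r.read_state(); im,d=optics.get_image('wrist'); X,ok,uv=cloud(im,d,st,box)
    t=X[ok&(X[:,2]>.098)&(X[:,2]<.115)]; t=t[np.hypot(t[:,0]-.61,t[:,1]-.033)<.045]
    return circ(t[:,:2])
E
python3 - <<'E'
from h import *
P=[.6104,.0332,.24]
r.reach(P,q(np.pi/2)); r.hold(.3)
print(r.read_state()['eef_pos'],jarrim((200,100,440,330)))
r.hold(.4); print(r.read_state()['eef_pos'],jarrim((200,100,440,330)))
yaw=np.radians(60.9-90); L=[.5308,-.2410]
command_gripper(.04,40)
r.reach([*L,.12],q(yaw)); r.hold(.3); s=r.read_state(); print(s['time_s'],s['eef_pos'],s['joint_positions'].round(2))
E
```

```text
[0.6103819  0.03319557 0.23998839] (array([0.60886901, 0.03271754]), np.float64(0.02525064397574263), 1422)
[0.61040936 0.0332392  0.24001487] (array([0.60875542, 0.03277755]), np.float64(0.02517598040617781), 1414)
18.0 [ 0.53108431 -0.24059784  0.12018516] [-0.56  0.58  1.54  0.    1.02 -0.05]
```

Run:
```python
from h import *
yaw=np.radians(60.9-90); L=np.array([.5300,-.2412]); J=np.array([.6096,.0330]); Q=q(yaw)
r.move_straight([*L,.10],Q); print('t',r.move_straight([*L,.0485],speed=.1,max_force=8)); r.hold(.2)
print(r.read_state()['eef_pos'])
command_gripper(.005,40); s=r.read_state(); zg=s['eef_pos'][2]; print(s['eef_pos'],s['grip_width'],s['contact_force'])
r.move_straight([*L,.2],speed=.2)
r.reach([*J,.2],Q); r.hold(.3); s=r.read_state(); print(s['eef_pos'],s['grip_width'],s['contact_force'])
im,_=optics.get_image('wrist'); sc,_=optics.get_image('scene')
r.move_straight([*J,.162],speed=.1)
e=J-r.read_state()['eef_pos'][:2]; print(e)
print('hit',r.move_straight([*J,.140],speed=.03,max_force=5)); s=r.read_state(); print(zg,s['eef_pos'],s['contact_force'],s['torque'],s['time_s'],s['joint_positions'].round(2))
c=np.hstack([cv2.resize(im,(400,300)),cv2.resize(sc[160:280,270:430],(400,300))]); save('held',(255*(c/255.)**.6).astype(np.uint8))
```

```text
t False
[ 0.53039972 -0.24144726  0.04929391]
[ 0.53028707 -0.24139381  0.04899705] 0.01114547180521771 [ 8.14959052e-01 -2.60484607e-03  3.51460773e+00]
[0.60961086 0.03192842 0.20003718] 0.010957036705097721 [ 0.07658439 -0.32299863 -1.57564963]
[-1.71211479e-04 -1.68302170e-05]
hit True
0.04899705361515695 [0.60991539 0.03295445 0.1490632 ] [ 0.58172636 -0.78625719  1.90281632] [-0.01798017 -0.16814863 -0.00599498] 22.95 [-0.07  0.59  1.42 -0.    1.13  0.44]
```

View pics/held.png

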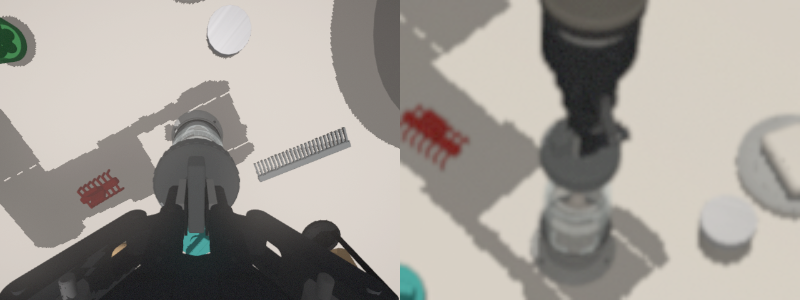

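Contact is at a lid_grip height of about 73.5 mm above jar_mid, so the lid is seated on the threads and in the level window. Releasing it and turning back.

```bash
cat >> h.py <<'E'
def lidz():
    st=r.read_state(); im,d=optics.get_image('wrist'); X,ok,_=cloud(im,d,st,(200,180,440,400))
    p=X-np.array([.6096,.033,0]); R=Ro.from_quat(st['eef_rot']).as_matrix()[:2,0]
    a=p[:,:2]@R; b=np.abs(p[:,:2]@np.array([-R[1],R[0]]))
    m=ok&(a>.005)&(np.hypot(p[:,0],p[:,1])<.032)&(b>.008)&(X[:,2]>.09)&(X[:,2]<.128)
    bar=ok&(a>0.01)&(a<.03)&(b<.02)&(X[:,2]>.128-.006*0)
    t=X[m]; A=np.c_[p[m][:,:2],np.ones(m.sum())] 
    return (np.linalg.lstsq(A,t[:,2],rcond=None)[0].round(4), round(float(np.median(t[:,2])),4),int(m.sum())) if m.sum()>30 else m.sum()
def turn(d):
    j=np.array(r.read_state()['joint_positions']); j[5]-=np.radians(d); r.movej(j)
    s=r.read_state(); return d,s['eef_pos'].round(4),s['contact_force'].round(2),round(s['torque'][2],3),round(s['tau'][5],3),round(s['time_s'],2)
E
python3 - <<'E'
from h import *
print(lidz())
command_gripper(.018,40); r.hold(.3); print(lidz(),r.read_state()['grip_width'])
p=r.read_state()['eef_pos']; r.move_straight([.6096,.0330,.151],speed=.05); print(r.read_state()['eef_pos'],lidz())
for d in (30,20,20): print(turn(d),lidz())
E
```

```text
(array([-0.0043, -0.0034,  0.1192]), 0.1191, 3501)
(array([-0.0142, -0.0198,  0.1197]), 0.1192, 3560) 0.01768964130319585
[0.60976222 0.03300011 0.15125911] (array([-0.0049, -0.0062,  0.1193]), 0.1192, 3446)
(30, array([0.6098, 0.033 , 0.1512]), array([ 1.25, -0.67,  1.07]), np.float64(-0.058), np.float64(-0.159), 24.46) (array([-0.0055, -0.0245,  0.1202]), 0.1197, 3209)
(20, array([0.6099, 0.033 , 0.1512]), array([ 0.51, -0.81,  0.81]), np.float64(-0.039), np.float64(-0.263), 24.93) (array([0.0037, 0.0061, 0.1146]), 0.1145, 3094)
(20, array([0.6104, 0.0329, 0.1521]), array([ 0.85, -0.22,  4.41]), np.float64(-0.052), np.float64(-0.267), 25.41) (array([-0.0031,  0.0126,  0.116 ]), 0.116, 3039)
```

The lid dropped about 6 mm on the second turn. Now tightening clockwise.

Run:
```python
from h import *
for i,d in enumerate((-30,-25,-20,-15,-15,-15,-15,-10,-10)):
    if i==1: r.move_straight([.6096,.0330,.1475],speed=.05)
    t=turn(d); print(t,lidz())
    if abs(t[3])>.2 : break
```

```text
(-30, array([0.6099, 0.033 , 0.1514]), array([0.68, 0.19, 0.18]), np.float64(-0.011), np.float64(0.169), 26.02) (array([-0.0106,  0.0283,  0.1157]), 0.116, 3022)
(-25, array([0.6092, 0.033 , 0.147 ]), array([ 0.19, -0.46, -0.34]), np.float64(-0.04), np.float64(0.195), 26.82) (array([-0.0055, -0.018 ,  0.1154]), 0.1145, 3193)
(-20, array([0.6092, 0.033 , 0.147 ]), array([ 0.2 , -0.97,  0.82]), np.float64(-0.005), np.float64(0.249), 27.3) (array([-0.0118, -0.0125,  0.1139]), 0.113, 3241)
(-15, array([0.6092, 0.0329, 0.147 ]), array([-0.36,  0.63, -0.34]), np.float64(-0.055), np.float64(0.312), 27.71) (array([-0.0498, -0.0225,  0.1103]), 0.1085, 3210)
(-15, array([0.6092, 0.0329, 0.1471]), array([ 0.77, -0.3 , -0.7 ]), np.float64(0.004), np.float64(0.311), 28.12) (array([-0.0314, -0.0027,  0.1103]), 0.1089, 3189)
(-15, array([0.6091, 0.0329, 0.147 ]), array([ 0.38,  0.26, -0.27]), np.float64(-0.003), np.float64(0.331), 28.52) (array([-0.0424,  0.0013,  0.1106]), 0.109, 3226)
(-15, array([0.609 , 0.0329, 0.1469]), array([0.28, 0.33, 0.09]), np.float64(0.015), np.float64(0.327), 28.92) (array([-0.052 ,  0.0149,  0.1103]), 0.1085, 3239)
(-10, array([0.6093, 0.0329, 0.1469]), array([ 1.9 ,  0.26, -2.  ]), np.float64(0.135), np.float64(0.557), 29.25) (array([-0.0352,  0.0246,  0.1101]), 0.1085, 3186)
(-10, array([0.6094, 0.0328, 0.1471]), array([ 2.37, -1.4 , -0.31]), np.float64(0.306), np.float64(0.681), 29.58) (array([-0.0193,  0.026 ,  0.1101]), 0.1086, 3149)
```

```bash
cat >> h.py <<'E'
def check(n,zt=.24):
    st=r.read_state(); im,d=optics.get_image('wrist'); X,ok,_=cloud(im,d,st,(180,80,460,360))
    p=X-np.array([.6096,.033,0]); rr=np.hypot(p[:,0],p[:,1])
    b=ok&(rr<.032)&(X[:,2]>.126); t=ok&(rr<.034)&(X[:,2]<.120)&(X[:,2]>.10)
    print('bar',cv2.minAreaRect((X[b][:,:2]*1e4).astype(np.float32)),np.median(X[b][:,2]))
    al=ok&(rr<.045)&(X[:,2]>.106); h=cv2.minEnclosingCircle((X[al][:,:2]*1e4).astype(np.float32)); print('disc',h)
    A=np.c_[p[t][:,:2],np.ones(t.sum())]; x=np.linalg.lstsq(A,X[t][:,2],rcond=None)[0]; g=abs(A@x-X[t][:,2])<.0015
    print('plane',np.linalg.lstsq(A[g],X[t][g][:,2],rcond=None)[0],g.sum())
    sc,_=optics.get_image('scene')
    c=np.hstack([cv2.resize(im[100:340,160:480],(400,300)),cv2.resize(sc[180:285,270:410],(400,300),interpolation=cv2.INTER_CUBIC)]); save(n,(255*(c/255.)**.6).astype(np.uint8))
    print(st['time_s'],st['eef_pos'])
E
python3 - <<'E'
from h import *
print(turn(8)); command_gripper(.024,40)
r.move_straight([.6096,.033,.24],speed=.2); r.reach([.6096,.033,.24],q(-np.pi/2)); r.hold(.3); check('c1')
E
```

```text
(8, array([0.6089, 0.0329, 0.1468]), array([-0.22,  0.15,  0.88]), np.float64(-0.028), np.float64(-0.487), 29.9)
bar ((6132.5390625, 345.3369445800781), (464.60784912109375, 494.38702392578125), 46.62245559692383) 0.2470259017527976
disc ((6191.822265625, 329.2005920410156), 438.0301818847656)
plane [-0.00154851  0.0029855   0.10848726] 4001
31.4 [0.60955236 0.03300372 0.23981472]
```

View pics/c1.png

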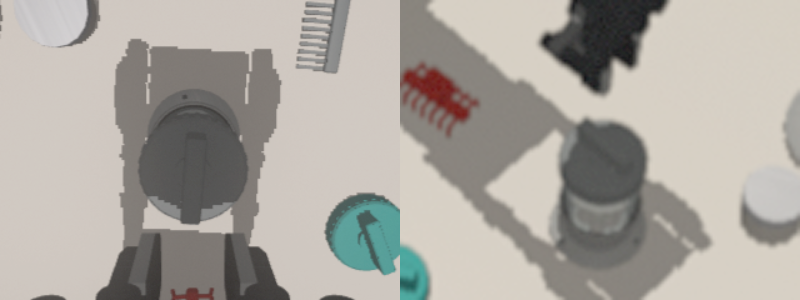

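The lid is level and its top plane is at 0.1085 (about 0.109 expected for home after bias). I'll do one confirming tighten with before and after bar angles.

```bash
sed -i 's/(X\[:,2\]>.126); t=/(X[:,2]>.126)\&(X[:,2]<.137); t=/; s/(X\[:,2\]>.106); h=/(X[:,2]>.104)\&(X[:,2]<.137); h=/' h.py
python3 - <<'E'
from h import *
check('c2')
J=[.6096,.0330]; yaw=np.radians(-93+0); Q=q(yaw)
command_gripper(.020,40); r.move_straight([*J,.165],Q,speed=.2); r.move_straight([*J,.1475],speed=.08)
for d in (-8,)*6:
    t=turn(d); print(t)
    if t[3]>.22: break
print(turn(12)); command_gripper(.026,40)
r.move_straight([*J,.24],speed=.2); r.reach([*J,.24],q(-np.pi/2)); r.hold(.3); check('c3')
E
```

```text
bar ((6094.37841796875, 334.6297912597656), (119.91341400146484, 518.488037109375), 85.64945220947266) 0.13035257597233965
disc ((6093.6220703125, 334.8490905761719), 347.4827880859375)
plane [-0.00089451  0.00238844  0.10848248] 3978
31.5 [0.60959967 0.03301399 0.23997558]
(-8, array([0.6101, 0.033 , 0.1487]), array([-0.3 , -0.06, -0.38]), np.float64(0.044), np.float64(0.471), 32.97)
(-8, array([0.6103, 0.033 , 0.149 ]), array([ 0.13, -0.06,  0.16]), np.float64(-0.003), np.float64(0.429), 33.23)
(-8, array([0.6103, 0.0329, 0.1491]), array([ 0.61, -1.17, -0.43]), np.float64(0.173), np.float64(0.618), 33.48)
(-8, array([0.6105, 0.0329, 0.1491]), array([ 1.07, -0.26,  0.22]), np.float64(0.265), np.float64(0.648), 33.74)
(12, array([0.6104, 0.0329, 0.1491]), array([-0.18, -0.18, -0.27]), np.float64(0.005), np.float64(-0.429), 34.07)
bar ((6095.61865234375, 334.5943908691406), (121.00233459472656, 514.6321411132812), 78.40164184570312) 0.13041193186745811
disc ((6094.8125, 337.29925537109375), 346.7963562011719)
plane [0.00014234 0.0022169  0.10857796] 3940
35.6583 [0.60956085 0.0330065  0.23986923]
```

View pics/c3.png

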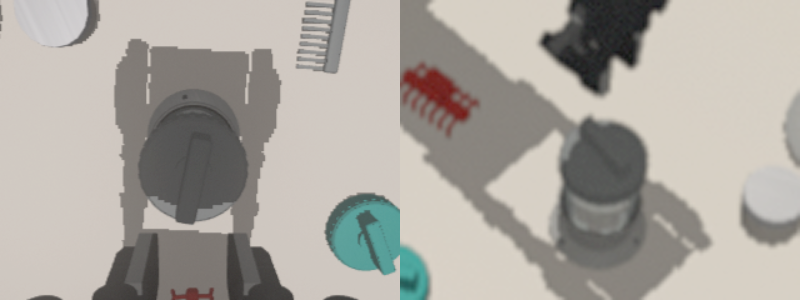

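```bash
python3 -c "
from h import *
r.finish_job(); print(r.read_state()['time_s'])"
```

```text
the job is handed in; nothing more can be done
the job is handed in; nothing more can be done
```

The jar is in the cup holder with its grey lid screwed on, and I handed the job in at about 36 s. The one thing I could not check directly is the bar's angle against the jar's own axes.

- **Jar:** I gripped the clear jar on its band and lowered it into the holder. The measured centre was within about 1 mm of the holder's axis. It stood upright, and the rim height fitted the home position.
- **Lid:** I set the lid level on the mouth and turned it back until it dropped about 6 mm. I then turned it clockwise until the torque rose to about 0.3 N m.
- **Last checks:** the lid was level (about 0.002 rad) and centred to within about 1 mm. Its top measured 0.1086 m, against about 0.109 m expected for home after the camera's depth bias. The gripper was clear of everything, and I saw none of the other things disturbed.
- **Not settled:** a second tightening to 0.27 N m turned the bar another 7° with no change in height. Either the lid tightened a little more or the jar turned slightly in the cone. I judged it tight from the torque stop, the height and the total turn.

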